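# Knock the carved blank out of its nest

## Robot

A 6-joint arm with a two-finger parallel gripper is mounted at the origin on a cart in front of the work surface, level with it; the furniture and walls round the work are solid. World frame = base frame: x ahead of the robot, y to its left, z up, the work surface at z = 0. Lengths are in m, angles in rad, forces in N, time in s.
With the tool pointing down it reaches from about 0.325 to 0.775 m from the base axis. Payload 9.3 kg.
Tool frame: the origin (TCP) lies at the very end of the fingers, on their centre line; the grasp point (between the pads) lies 19 mm behind it (robot.hold_point_z is the distance from the TCP to the grasp point, in m); z points along the fingers, y is the line along which they close (so a half turn about z gives the same grasp; the last joint's range is limited). The gripper opens to 85 mm and grips with 20 to 120 N. Pads are 22 mm wide; open, the fingers measure 114 mm over their backs; the gripper's body (76 mm by 85 mm) begins 54 mm behind the grasp point. The pads swing forward as they close: fully open they stand 13 mm farther back than shut.
Start: joints at [1.122, 0.259, 0.021, 1.334, 0, 1.418], TCP at [0.16, 0.526, 0.231] pointing down, gripper open.
Joint ranges: [-3.04, 3.04], [-0.91, 1.82], [-1.04, 1.36], [-1.92, 1.95], [-1.52, 1.45], [-3.14, 3.14]. Speed limits (rad/s): [2.22, 2.22, 2.79, 3.14, 3.14, 3.14].

## Interface

Orientations are given as [roll, pitch, yaw] about the fixed x, y, z axes, in that order (R = Rz(yaw) Ry(pitch) Rx(roll)).
In Python, from bench import robot, vision, recognise gives the robot as it stands. The module is installed in compiled form; this text tells all that it offers.
- The arm moves only by the tool jog_arm, never from a script. Its argument "targets" is a list of rows, each an object with "dp": the shift along the tool's x, y, z in m, a list of three; "angular": the turn, a rotation vector about the tool's x, y, z in rad, a list of three; "fingers": the gripper command: -1 is shut, 1 is fully open, values between are in proportion. In form: [{"dp": [tx, ty, tz], "angular": [rx, ry, rz], "fingers": fingers}, ...]. A call has 1 to 20 rows; each row shifts and turns the commanded pose from where the row before left it, along the tool's axes as they then stand; what a row does not reach is not made up. A row lasts 1/12 s, in which the tool goes at most 41.7 mm and 7.16 degrees, less where a joint would pass 70% of its speed; a pose out of reach is approached as far as the arm can. A call with a gripper value outside its range is refused whole. The fingers move at their own pace and stop on an object; "newtons" is the grip in N (left out, the last holds). Time passes only in rows, so rows that do not move let the fingers close. It gives the time, the measured TCP pose, the force, the opening and the grip force at its end, in the units of the state.
- robot.get_obs(): the state, without advancing time (a new reading comes with each control period).
- vision.camera(name): name is "scene" or "top"; returns a dict with "pixels" (480x640x3 uint8, red, green, blue), "range_z" (480x640 float32, m along the optical axis (not along the pixel's ray), 0 where there is no reading), "intrinsics" (3x3 intrinsics, pixels), "rvec" (rotation vector, rad) and "tvec" (3), from world to camera coordinates, as OpenCV has them. Camera axes: x right, y down, z forward; pixel columns grow to the right and rows downward; lengths in m; the calibration is good to about 2 mm. A picture is of the moment at which its call begins.
- robot.job_done(): hands the job in; it is judged then, once.
Trained networks look in the newest picture that a camera, given by its name, has taken for a name from the list of things; names that differ only in an ending like _2 or _b are one class to them, and where a whole thing is asked for, a point or a joint stands for the part that bears it (a point fixed in the world has none). Each returns a list of dicts, best first, with "confidence" (0 to 1); they miss things now and then, are a little off and sometimes report something else, mostly with a low value. They report only what shows in the picture. A call takes as long as a camera call. They do not tell look-alikes from the thing itself.
- recognise(camera, thing): "bbox" ([left, top, right, bottom] in pixels, round what is visible of it).
The state is a dict: "clock": time; "q": joint angles; "joint_vel": joint speeds; "tau": joint torques, N m; "tcp_pos": TCP position; "orientation": TCP orientation; "ft_force": force on the tool from outside, world axes, zero at the start; "torque": the same for the moment, N m; "finger_gap": finger opening in m; "grasp_force": force on a finger pad.
Only numpy, scipy, OpenCV 4.12 (cv2) and the standard library are available. Lean on these libraries where they do the work, as an engineer would, in place of code of your own. Each camera call takes 0.05 s, during which the arm holds its last target. There are 200 camera calls.

## Task

The small wooden block with carved corners is stuck in the rectangular pocket of its metal nest. Pull that nest's black knob straight up to its stop so that the knockout rod pushes the block up out of the pocket, then take the block and set it down in the plywood tray, standing on its base the way it stood in the nest. Leave the rod of the other nest, the one with the round disc, alone.

Things in the scene. Friction and masses are not known exactly. Their poses are not given: they have to be found in the camera images.
- blank: The stuck block: pale wood, rectangular with carved-off corners, 58 (its x) x 31 (its y) x 30 mm high, about 22 to 40 g. Origin: centre of its underside; z up. At the start it sits in the pocket of blank_nest with its axes along the nest's and its top 3 mm below the nest's top face, so it cannot be gripped there.
- blank_nest: Aluminium nest block with the rectangular pocket, fixed to the bench on four posts over a dark base plate. Block 100 (x) x 84 (y) mm, top face 89 mm above the bench. Origin: on the bench under the pocket's centre; z up; x runs from the knob towards the pocket. Pocket 62 (x) x 35 (y) x 33 mm deep. The other nest looks alike but has a round pocket with a wooden disc.
- blank_knob (a point): Middle of the black pull knob of blank_nest, 116 mm above the bench when down, at x = -80 mm, y = 0 in the nest's frame; rises with the rod, axes as the nest's. Knob 26 mm in diameter, 28 mm high, on a 12 mm stem beside the block, free all round.
- blank_rod (a joint): Knockout rod of blank_nest with its stem and knob, one rigid slide: 0 m down (start), 0.028 m at its upper stop. Moves straight up with about 8 N and stays where it is left. Fully up it carries the block upright with its underside about 82 mm and its top about 112 mm above the bench, 23 mm proud of the nest.
- disc_rod (a joint): The same slide of the other nest, with the round disc: 0 m down. To be left down.
- tray: Open plywood tray fixed to the bench, 140 (x) x 160 (y) x 20 mm high, walls and floor 5 mm thick. Origin: centre of its underside; z up. The floor's upper face is 5 mm above the bench.
Not all that is in view belongs to the job. Of the things shaped like the blank, the wood one is meant.

How it is judged:
On the way:
1. the knockout rod is up and has pushed the block up out of the pocket (value of joint blank_rod above 0.023 m and z of blank in the frame of blank_nest between 0.076 and 0.095 m and horizontal distance between blank and blank_nest below 0.012 m), for 0.2 s.
At the end, for the whole second after the job is handed in: The block stands on its base (within 10 degrees) and at rest on the floor of the tray, its centre at least 10 mm inside the walls (x of blank in the frame of tray between -0.055 and 0.055 m and y of blank in the frame of tray between -0.065 and 0.065 m and z of blank in the frame of tray below 0.01 m and angle between blank's own z axis and vertical below 0.17 rad and linear speed of blank below 0.02 m/s); the robot touches nothing.
It fails at once if the knockout rod of the other nest is raised by more than 8 mm (value of joint disc_rod above 0.008 m).
It also fails if it takes over 54 s, if anything falls off the work surface, if the arm or the gripper's body presses on something with over 40 N, if the wrist force passes 120 N, or if a joint passes its speed limit or range.

## Working session

There is one attempt and no reset: what is moved stays moved. The work goes in short steps, Python scripts to look and compute and a tool call to move; the robot and the scene stay as the last step left them, time stands still between calls to the robot, and variables do not carry over. Pictures are saved under pics/ and viewed, at most 10 in all, crops included, and the job is handed in when it is done.

Besides the shell and the picture viewer there is one more tool, called after "Request:" by a JSON object that holds its "op" and its "data", one argument or row to a line. jog_arm: Moves the arm, as the interface text tells. Its arguments: {"type":"object","properties":{"targets":{"type":"array","items":{"type":"object","properties":{"dp":{"type":"array","items":{"type":"number"}},"angular":{"type":"array","items":{"type":"number"}},"fingers":{"type":"number"}}}},"newtons":{"type":"number"}},"required":["targets"]}

```bash
mkdir -p pics
cat > h.py <<'E'
import numpy as np, cv2
from bench import robot, vision, recognise
def cloud(c):
    K=np.array(c["intrinsics"]);R=cv2.Rodrigues(np.array(c["rvec"],float))[0];t=np.array(c["tvec"]).ravel()
    v,u=np.mgrid[:480,:640];z=c["range_z"].astype(float)
    P=np.stack([(u-K[0,2])/K[0,0]*z,(v-K[1,2])/K[1,1]*z,z],-1)
    W=(P-t)@R; W[z<=0]=np.nan
    return W
def save(c,n,box=None,s=1):
    im=c["pixels"][:,:,::-1]
    if box: im=im[box[1]:box[3],box[0]:box[2]]
    cv2.imwrite("pics/"+n,cv2.resize(im,None,fx=s,fy=s,interpolation=cv2.INTER_CUBIC))
E
python3 - <<'E'
from h import *
for cam in ["scene","top"]:
    c=vision.camera(cam); save(c,cam+"0.png"); W=cloud(c); np.save(cam+"W.npy",W)
    for th in ["blank","blank_nest","blank_knob","tray"]:
        for r in recognise(cam,th)[:4]:
            l,t,rr,b=[int(round(x)) for x in r["bbox"]]
            p=W[t:b+1,l:rr+1].reshape(-1,3)
            print(cam,th,round(r["confidence"],2),[l,t,rr,b],np.nanmedian(p,0).round(3),"zmax",np.nanpercentile(p[:,2],98).round(3))
E
```

```text
scene blank 0.93 [358, 331, 389, 362] [ 0.41  -0.422  0.012] zmax 0.031
scene blank 0.64 [307, 287, 339, 316] [ 0.412 -0.261  0.007] zmax 0.031
scene blank 0.63 [306, 217, 334, 230] [ 0.521 -0.109  0.086] zmax 0.091
scene blank_nest 0.88 [270, 209, 345, 272] [ 0.492 -0.106  0.025] zmax 0.117
scene blank_knob 0.57 [276, 214, 302, 263] [ 0.458 -0.09   0.039] zmax 0.128
scene tray 0.73 [351, 268, 453, 338] [ 0.553 -0.359  0.003] zmax 0.038
top blank 0.96 [293, 200, 311, 230] [ 0.512 -0.108  0.086] zmax 0.091
top blank 0.68 [362, 255, 388, 275] [ 0.413 -0.26   0.029] zmax 0.033
top blank 0.61 [429, 249, 465, 273] [ 0.419 -0.415  0.003] zmax 0.033
top blank_nest 0.6 [276, 187, 329, 269] [ 0.488 -0.108  0.077] zmax 0.128
top blank_knob 0.64 [286, 240, 300, 256] [ 0.438 -0.092  0.125] zmax 0.132
top tray 0.65 [375, 170, 452, 234] [ 0.556 -0.354  0.005] zmax 0.021
```

View pics/scene0.png

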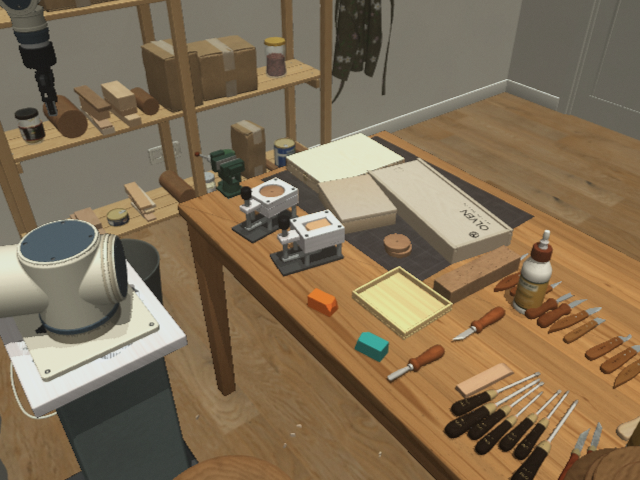

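View pics/top0.png

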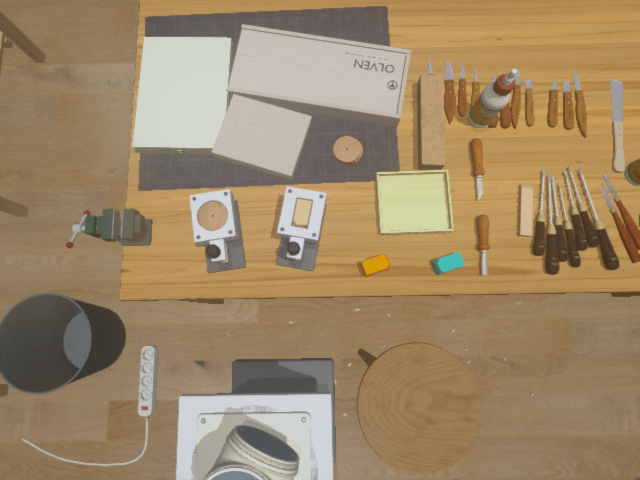

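Run:
```python
from h import *
W=np.load("topW.npy")
def mr(b,z0,z1):
    p=W[b[1]:b[3],b[0]:b[2]].reshape(-1,3); p=p[(p[:,2]>z0)&(p[:,2]<z1)]
    (c,s,a)=cv2.minAreaRect(p[:,:2].astype(np.float32)); print(len(p),np.round(c,4),np.round(s,4),a,"mean",p.mean(0).round(4)); return p
mr([260,170,340,262],.08,.096)   # nest top
mr([291,198,313,232],.08,.0875)
mr([280,235,306,262],.123,.14)  # knob top
mr([360,155,470,250],.012,.026)  # tray walls
o=robot.get_obs(); print({k:np.round(o[k],3) for k in o})
```

```text
1959 [ 0.4959 -0.1031] [0.0843 0.1433] 78.48641204833984 mean [ 0.5141 -0.1071  0.0876]
441 [ 0.5134 -0.1068] [0.0434 0.0715] 89.16276550292969 mean [ 0.5168 -0.1071  0.0852]
134 [ 0.4375 -0.0916] [0.023  0.0236] 43.6020393371582 mean [ 0.4375 -0.0917  0.1284]
790 [ 0.5761 -0.3364] [0.1829 0.1944] 0.7761654853820801 mean [ 0.5618 -0.3578  0.0184]
{'clock': np.float64(0.5), 'q': array([ 1.122,  0.259,  0.021,  1.334, -0.   ,  1.418]), 'joint_vel': array([-0.002, -0.002,  0.   ,  0.   , -0.   ,  0.   ]), 'tau': array([-1.0000e-03, -5.5493e+01,  3.4453e+01,  2.0000e-03, -0.0000e+00,
       -0.0000e+00]), 'tcp_pos': array([0.16 , 0.526, 0.231]), 'orientation': array([-3.142, -0.   ,  2.846]), 'ft_force': array([-0.343, -0.17 ,  0.004]), 'torque': array([ 0.013,  0.06 , -0.031]), 'grasp_force': np.float64(0.0), 'finger_gap': np.float64(0.086)}
```

The wooden block sits in the nest at top pixel (302,211), with its knob at (293,248). The disc nest is to its left at (212,215), and the tray is at (414,202). The orange and teal blocks are look-alikes. The knob at (0.4375,-0.092) and the pocket at (0.516,-0.107) are 80 mm apart, as specified, which puts the nest yaw at about -0.197.

Request:
{"op": "jog_arm", "data": {
  "targets": [
    {"dp": [-0.0247, -0.0283, 0], "fingers": 1},
    {"dp": [-0.0247, -0.0283, 0], "fingers": 1},
    {"dp": [-0.0247, -0.0283, 0], "fingers": 1},
    {"dp": [-0.0247, -0.0283, 0], "fingers": 1},
    {"dp": [-0.0247, -0.0283, 0], "fingers": 1},
    {"dp": [-0.0247, -0.0283, 0], "fingers": 1},
    {"dp": [-0.0247, -0.0283, 0], "fingers": 1},
    {"dp": [-0.0247, -0.0283, 0], "fingers": 1},
    {"dp": [-0.0247, -0.0283, 0], "fingers": 1},
    {"dp": [-0.0247, -0.0283, 0], "fingers": 1},
    {"dp": [-0.0247, -0.0283, 0], "fingers": 1},
    {"dp": [-0.0247, -0.0283, 0], "fingers": 1},
    {"dp": [-0.0247, -0.0283, 0], "fingers": 1},
    {"dp": [-0.0247, -0.0283, 0], "fingers": 1},
    {"dp": [-0.0247, -0.0283, 0], "fingers": 1},
    {"dp": [-0.0247, -0.0283, 0], "fingers": 1},
    {"dp": [-0.0247, -0.0283, 0], "fingers": 1},
    {"dp": [-0.0247, -0.0283, 0], "fingers": 1},
    {"dp": [0, 0, 0], "angular": [0, 0, -0.049], "fingers": 1},
    {"dp": [0, 0, 0], "angular": [0, 0, -0.049], "fingers": 1}
  ]
}}

```text
$.targets[0]: bad value
```

Request:
{"op": "jog_arm", "data": {
  "targets": [
    {"dp": [-0.0247, -0.0283, 0], "angular": [0, 0, 0], "fingers": 1},
    {"dp": [-0.0247, -0.0283, 0], "angular": [0, 0, 0], "fingers": 1},
    {"dp": [-0.0247, -0.0283, 0], "angular": [0, 0, 0], "fingers": 1},
    {"dp": [-0.0247, -0.0283, 0], "angular": [0, 0, 0], "fingers": 1},
    {"dp": [-0.0247, -0.0283, 0], "angular": [0, 0, 0], "fingers": 1},
    {"dp": [-0.0247, -0.0283, 0], "angular": [0, 0, 0], "fingers": 1},
    {"dp": [-0.0247, -0.0283, 0], "angular": [0, 0, 0], "fingers": 1},
    {"dp": [-0.0247, -0.0283, 0], "angular": [0, 0, 0], "fingers": 1},
    {"dp": [-0.0247, -0.0283, 0], "angular": [0, 0, 0], "fingers": 1},
    {"dp": [-0.0247, -0.0283, 0], "angular": [0, 0, 0], "fingers": 1},
    {"dp": [-0.0247, -0.0283, 0], "angular": [0, 0, 0], "fingers": 1},
    {"dp": [-0.0247, -0.0283, 0], "angular": [0, 0, 0], "fingers": 1},
    {"dp": [-0.0247, -0.0283, 0], "angular": [0, 0, 0], "fingers": 1},
    {"dp": [-0.0247, -0.0283, 0], "angular": [0, 0, 0], "fingers": 1},
    {"dp": [-0.0247, -0.0283, 0], "angular": [0, 0, 0], "fingers": 1},
    {"dp": [-0.0247, -0.0283, 0], "angular": [0, 0, 0], "fingers": 1},
    {"dp": [-0.0247, -0.0283, 0], "angular": [0, 0, 0], "fingers": 1},
    {"dp": [-0.0247, -0.0283, 0], "angular": [0, 0, 0], "fingers": 1},
    {"dp": [0, 0, 0], "angular": [0, 0, -0.049], "fingers": 1},
    {"dp": [0, 0, 0], "angular": [0, 0, -0.049], "fingers": 1}
  ]
}}

```text
clock: 2.17
tcp_pos: [0.4377, -0.0929, 0.2308]
orientation: [3.141, -0.001, 2.942]
ft_force: [-0.6, 0.7, 0.5]
finger_gap: 0.0851
grasp_force: 0.0
```

Request:
{"op": "jog_arm", "data": {
  "targets": [
    {"dp": [0, 0.001, 0.027], "angular": [0, 0, 0], "fingers": 1},
    {"dp": [0, 0, 0.027], "angular": [0, 0, 0], "fingers": 1},
    {"dp": [0, 0, 0.027], "angular": [0, 0, 0], "fingers": 1},
    {"dp": [0, 0, 0.027], "angular": [0, 0, 0], "fingers": 1},
    {"dp": [0, 0, 0.027], "angular": [0, 0, 0], "fingers": 1},
    {"dp": [0, 0, 0], "angular": [0, 0, 0], "fingers": -1},
    {"dp": [0, 0, 0], "angular": [0, 0, 0], "fingers": -1},
    {"dp": [0, 0, 0], "angular": [0, 0, 0], "fingers": -1},
    {"dp": [0, 0, 0], "angular": [0, 0, 0], "fingers": -1},
    {"dp": [0, 0, 0], "angular": [0, 0, 0], "fingers": -1},
    {"dp": [0, 0, 0], "angular": [0, 0, 0], "fingers": -1},
    {"dp": [0, 0, 0], "angular": [0, 0, 0], "fingers": -1},
    {"dp": [0, 0, 0], "angular": [0, 0, 0], "fingers": -1},
    {"dp": [0, 0, 0], "angular": [0, 0, 0], "fingers": -1},
    {"dp": [0, 0, 0], "angular": [0, 0, 0], "fingers": -1}
  ],
  "newtons": 70
}}

```text
clock: 3.42
tcp_pos: [0.4381, -0.0907, 0.098]
orientation: [-3.14, 0.003, 2.944]
ft_force: [-1.6, -2.7, 8.7]
finger_gap: 0.0243
grasp_force: 68.2
```

Request:
{"op": "jog_arm", "data": {
  "targets": [
    {"dp": [0, 0, -0.004], "angular": [0, 0, 0], "fingers": -1},
    {"dp": [0, 0, -0.004], "angular": [0, 0, 0], "fingers": -1},
    {"dp": [0, 0, -0.004], "angular": [0, 0, 0], "fingers": -1},
    {"dp": [0, 0, -0.004], "angular": [0, 0, 0], "fingers": -1},
    {"dp": [0, 0, -0.004], "angular": [0, 0, 0], "fingers": -1},
    {"dp": [0, 0, -0.004], "angular": [0, 0, 0], "fingers": -1},
    {"dp": [0, 0, -0.004], "angular": [0, 0, 0], "fingers": -1},
    {"dp": [0, 0, 0], "angular": [0, 0, 0], "fingers": -1},
    {"dp": [0, 0, 0], "angular": [0, 0, 0], "fingers": -1}
  ]
}}

```text
clock: 4.17
tcp_pos: [0.4381, -0.0906, 0.1254]
orientation: [-3.14, 0.002, 2.943]
ft_force: [0.7, -5.0, 3.6]
finger_gap: 0.0236
grasp_force: 70.3
```

Request:
{"op": "jog_arm", "data": {
  "targets": [
    {"dp": [0, 0, -0.001], "angular": [0, 0, 0], "fingers": -1},
    {"dp": [0, 0, -0.001], "angular": [0, 0, 0], "fingers": -1},
    {"dp": [0, 0, 0], "angular": [0, 0, 0], "fingers": -1},
    {"dp": [0, 0, 0], "angular": [0, 0, 0], "fingers": -1}
  ]
}}

```text
clock: 4.5
tcp_pos: [0.4381, -0.0906, 0.1262]
orientation: [-3.14, 0.001, 2.943]
ft_force: [5.4, -7.4, -9.0]
finger_gap: 0.0237
grasp_force: 71.1
```

Run:
```python
from h import *
c=vision.camera("scene"); save(c,"scene1.png",[230,170,370,290],4); W=cloud(c)
for th in ["blank","blank_knob"]:
    for r in recognise("scene",th)[:4]:
        l,t,rr,b=[int(round(x)) for x in r["bbox"]]
        p=W[t:b+1,l:rr+1].reshape(-1,3)
        print(th,round(r["confidence"],2),[l,t,rr,b],np.nanmedian(p,0).round(3),np.nanpercentile(p[:,2],98).round(3))
```

```text
blank 0.96 [305, 208, 332, 230] [ 0.518 -0.115  0.098] 0.114
blank 0.94 [308, 287, 340, 316] [ 0.413 -0.262  0.007] 0.031
blank 0.68 [356, 333, 388, 362] [ 0.408 -0.422  0.014] 0.031
```

View pics/scene1.png

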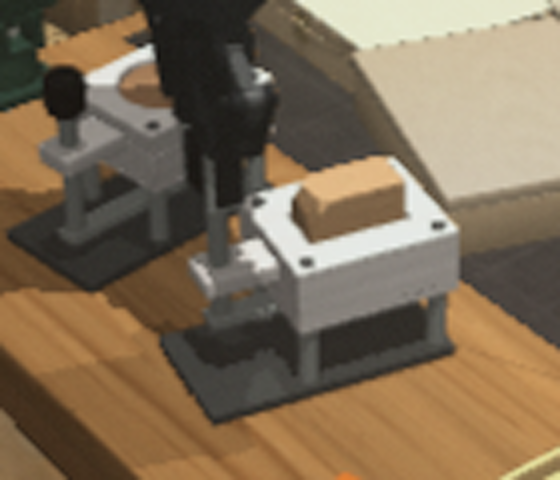

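The block stands about 23 mm proud in its nest (crop around (350,195)), and the rod is at its stop. Next I release the knob, rise, and move over the block.

Request:
{"op": "jog_arm", "data": {
  "targets": [
    {"dp": [0, 0, 0], "angular": [0, 0, 0], "fingers": 1},
    {"dp": [0, 0, 0], "angular": [0, 0, 0], "fingers": 1},
    {"dp": [0, 0, 0], "angular": [0, 0, 0], "fingers": 1},
    {"dp": [0, 0, 0], "angular": [0, 0, 0], "fingers": 1},
    {"dp": [0, 0, 0], "angular": [0, 0, 0], "fingers": 1},
    {"dp": [0, 0, 0], "angular": [0, 0, 0], "fingers": 1},
    {"dp": [0, 0, -0.02], "angular": [0, 0, 0], "fingers": 1},
    {"dp": [0, 0, -0.03], "angular": [0, 0, 0], "fingers": 1},
    {"dp": [0, 0, -0.03], "angular": [0, 0, 0], "fingers": 1},
    {"dp": [-0.02, 0, 0], "angular": [0, 0, 0], "fingers": 1},
    {"dp": [-0.03, 0, 0], "angular": [0, 0, 0], "fingers": 1},
    {"dp": [-0.03, 0, 0], "angular": [0, 0, 0], "fingers": 1},
    {"dp": [0, 0, 0], "angular": [0, 0, 0], "fingers": 1}
  ]
}}

```text
clock: 5.73
tcp_pos: [0.5197, -0.1066, 0.2056]
orientation: [3.142, 0.002, 2.944]
ft_force: [-1.6, -0.3, -0.9]
finger_gap: 0.0854
grasp_force: 0.0
```

Run:
```python
from h import *
o=robot.get_obs();print(o["tcp_pos"],o["orientation"],o["finger_gap"])
c=vision.camera("scene"); W=cloud(c)
p=W[200:235,290:345].reshape(-1,3); p=p[(p[:,2]>.107)&(p[:,2]<.118)&(p[:,0]>.47)]
print(len(p),cv2.minAreaRect(p[:,:2].astype(np.float32)),p.mean(0))
p=W[205:260,265:310].reshape(-1,3); p=p[(p[:,2]>.12)&(p[:,2]<.165)&(p[:,0]<.47)]
print("knob",len(p),p.mean(0),p[:,2].max() if len(p) else 0)
```

```text
[ 0.51972205 -0.10658785  0.20564363] [3.14155608e+00 1.58476019e-03 2.94374172e+00] 0.08541831690561973
219 ((0.5150507092475891, -0.10831686854362488), (0.03782156854867935, 0.056979186832904816), 82.10469055175781) [ 0.51541943 -0.10909116  0.11103966]
knob 165 [ 0.43264619 -0.09656208  0.14569909] 0.15989167837166957
```

Request:
{"op": "jog_arm", "data": {
  "targets": [
    {"dp": [0.003, -0.001, 0.0285], "angular": [0, 0, 0], "fingers": 1},
    {"dp": [0, 0, 0.0285], "angular": [0, 0, 0], "fingers": 1},
    {"dp": [0, 0, 0.0285], "angular": [0, 0, 0], "fingers": 1},
    {"dp": [0, 0, 0.0285], "angular": [0, 0, 0], "fingers": 1},
    {"dp": [0, 0, 0], "angular": [0, 0, 0], "fingers": 1},
    {"dp": [0, 0, 0], "angular": [0, 0, 0], "fingers": -1},
    {"dp": [0, 0, 0], "angular": [0, 0, 0], "fingers": -1},
    {"dp": [0, 0, 0], "angular": [0, 0, 0], "fingers": -1},
    {"dp": [0, 0, 0], "angular": [0, 0, 0], "fingers": -1},
    {"dp": [0, 0, 0], "angular": [0, 0, 0], "fingers": -1},
    {"dp": [0, 0, 0], "angular": [0, 0, 0], "fingers": -1},
    {"dp": [0, 0, 0], "angular": [0, 0, 0], "fingers": -1},
    {"dp": [0, 0, 0], "angular": [0, 0, 0], "fingers": -1}
  ],
  "newtons": 30
}}

```text
clock: 6.87
tcp_pos: [0.5133, -0.1062, 0.093]
orientation: [-3.141, 0.002, 2.944]
ft_force: [1.2, -1.2, 3.8]
finger_gap: 0.0304
grasp_force: 36.9
```

Request:
{"op": "jog_arm", "data": {
  "targets": [
    {"dp": [0, 0, -0.01], "angular": [0, 0, 0], "fingers": -1},
    {"dp": [0, 0, -0.02], "angular": [0, 0, 0], "fingers": -1},
    {"dp": [0, 0, -0.03], "angular": [0, 0, 0], "fingers": -1},
    {"dp": [0, 0, -0.03], "angular": [0, 0, 0], "fingers": -1},
    {"dp": [-0.0115, -0.0296, 0], "angular": [0, 0, 0], "fingers": -1},
    {"dp": [-0.0115, -0.0296, 0], "angular": [0, 0, 0], "fingers": -1},
    {"dp": [-0.0115, -0.0296, 0], "angular": [0, 0, 0], "fingers": -1},
    {"dp": [-0.0115, -0.0296, 0], "angular": [0, 0, 0], "fingers": -1},
    {"dp": [-0.0115, -0.0296, 0], "angular": [0, 0, 0], "fingers": -1},
    {"dp": [-0.0115, -0.0296, 0], "angular": [0, 0, 0], "fingers": -1},
    {"dp": [-0.0115, -0.0296, 0], "angular": [0, 0, 0], "fingers": -1},
    {"dp": [-0.0115, -0.0296, 0], "angular": [0, 0, 0], "fingers": -1},
    {"dp": [0, 0, 0], "angular": [0, 0, 0], "fingers": -1}
  ]
}}

```text
clock: 7.95
tcp_pos: [0.5561, -0.3611, 0.1811]
orientation: [-3.141, -0.001, 2.94]
ft_force: [-0.2, 0.5, 0.0]
finger_gap: 0.0299
grasp_force: 36.4
```

Run:
```python
from h import *
c=vision.camera("scene"); save(c,"scene2.png",[260,150,480,350],3); W=cloud(c)
for r in recognise("scene","blank")[:4]:
    l,t,rr,b=[int(round(x)) for x in r["bbox"]]
    p=W[t:b+1,l:rr+1].reshape(-1,3)
    print(round(r["confidence"],2),[l,t,rr,b],np.nanmedian(p,0).round(3),np.nanpercentile(p[:,2],[2,50,98]).round(3))
```

```text
0.87 [309, 287, 340, 315] [ 0.414 -0.262  0.01 ] [-0.004  0.01   0.031]
0.81 [357, 333, 387, 360] [ 0.408 -0.421  0.018] [-0.003  0.018  0.032]
0.76 [397, 223, 431, 249] [ 0.547 -0.368  0.188] [-0.001  0.188  0.238]
```

View pics/scene2.png

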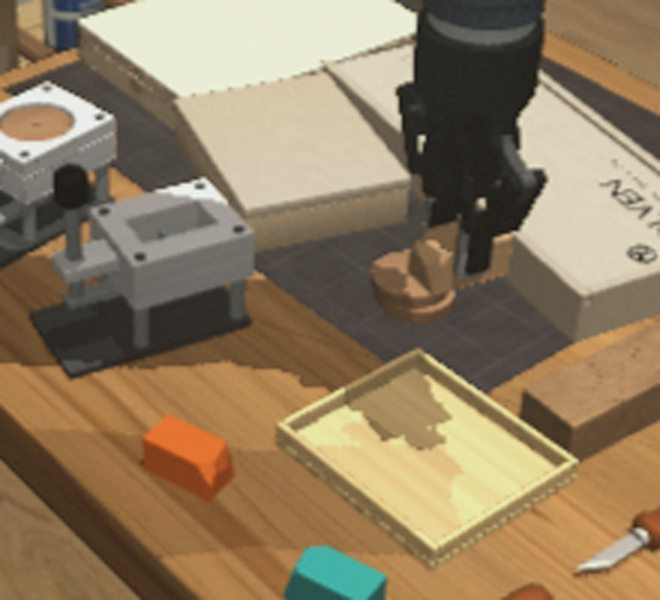

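The block is held level and upright at crop (435,270), above the tray.

Request:
{"op": "jog_arm", "data": {
  "targets": [
    {"dp": [0, 0, 0.03], "angular": [0, 0, 0], "fingers": -1},
    {"dp": [0, 0, 0.03], "angular": [0, 0, 0], "fingers": -1},
    {"dp": [0, 0, 0.03], "angular": [0, 0, 0], "fingers": -1},
    {"dp": [0, 0, 0.03], "angular": [0, 0, 0], "fingers": -1},
    {"dp": [0, 0, 0.02], "angular": [0, 0, 0], "fingers": -1},
    {"dp": [0, 0, 0.01], "angular": [0, 0, 0], "fingers": -1},
    {"dp": [0, 0, 0.005], "angular": [0, 0, 0], "fingers": -1},
    {"dp": [0, 0, 0.003], "angular": [0, 0, 0], "fingers": -1},
    {"dp": [0, 0, 0.003], "angular": [0, 0, 0], "fingers": -1},
    {"dp": [0, 0, 0], "angular": [0, 0, 0], "fingers": -1},
    {"dp": [0, 0, 0], "angular": [0, 0, 0], "fingers": -1}
  ]
}}

```text
clock: 8.97
tcp_pos: [0.5567, -0.3565, 0.0224]
orientation: [-3.141, 0.001, 2.944]
ft_force: [0.5, 0.3, -0.3]
finger_gap: 0.0301
grasp_force: 36.4
```

Request:
{"op": "jog_arm", "data": {
  "targets": [
    {"dp": [0, 0, 0.002], "angular": [0, 0, 0], "fingers": -1},
    {"dp": [0, 0, 0.002], "angular": [0, 0, 0], "fingers": -1},
    {"dp": [0, 0, 0.001], "angular": [0, 0, 0], "fingers": -1},
    {"dp": [0, 0, 0], "angular": [0, 0, 0], "fingers": -1},
    {"dp": [0, 0, 0], "angular": [0, 0, 0], "fingers": -1}
  ]
}}

```text
clock: 9.38
tcp_pos: [0.5563, -0.3562, 0.0165]
orientation: [-3.141, 0.0, 2.944]
ft_force: [-0.6, 0.4, 1.2]
finger_gap: 0.0304
grasp_force: 36.6
```

Request:
{"op": "jog_arm", "data": {
  "targets": [
    {"dp": [0, 0, 0.001], "angular": [0, 0, 0], "fingers": -1},
    {"dp": [0, 0, 0], "angular": [0, 0, 0], "fingers": -1},
    {"dp": [0, 0, 0], "angular": [0, 0, 0], "fingers": -1}
  ]
}}

```text
clock: 9.63
tcp_pos: [0.5563, -0.3562, 0.0164]
orientation: [-3.141, 0.001, 2.944]
ft_force: [-3.2, 1.4, 9.9]
finger_gap: 0.0305
grasp_force: 37.7
```

The force reading shows contact with the floor. I'll release and rise.

Request:
{"op": "jog_arm", "data": {
  "targets": [
    {"dp": [0, 0, 0], "angular": [0, 0, 0], "fingers": 0.0},
    {"dp": [0, 0, 0], "angular": [0, 0, 0], "fingers": 0.2},
    {"dp": [0, 0, 0], "angular": [0, 0, 0], "fingers": 0.4},
    {"dp": [0, 0, 0], "angular": [0, 0, 0], "fingers": 0.4},
    {"dp": [0, 0, 0], "angular": [0, 0, 0], "fingers": 0.4},
    {"dp": [0, 0, -0.01], "angular": [0, 0, 0], "fingers": 0.4},
    {"dp": [0, 0, -0.03], "angular": [0, 0, 0], "fingers": 0.4},
    {"dp": [0, 0, -0.04], "angular": [0, 0, 0], "fingers": 0.4},
    {"dp": [0, 0, -0.04], "angular": [0, 0, 0], "fingers": 0.4},
    {"dp": [0, 0, -0.04], "angular": [0, 0, 0], "fingers": 0.4},
    {"dp": [0, 0, 0], "angular": [0, 0, 0], "fingers": 0.4},
    {"dp": [0, 0, 0], "angular": [0, 0, 0], "fingers": 0.4}
  ]
}}

```text
clock: 10.63
tcp_pos: [0.5572, -0.3569, 0.179]
orientation: [-3.139, 0.005, 2.944]
ft_force: [0.6, -0.1, -0.1]
finger_gap: 0.06
grasp_force: 0.0
```

Run:
```python
from h import *
c=vision.camera("scene"); save(c,"scene3.png",[260,150,480,350],3)
```

```text
(no output)
```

View pics/scene3.png

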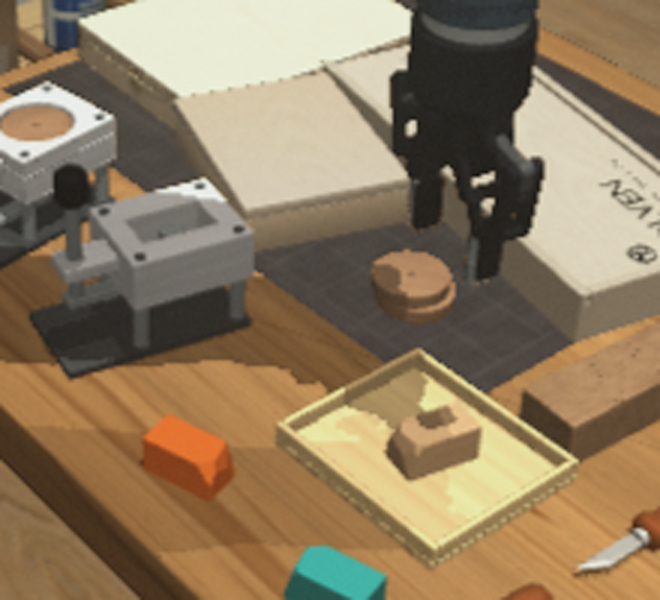

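The block stands upright near the middle of the tray at crop (435,440), and the gripper is clear of it.

```bash
python3 -c "
from bench import robot
print(robot.job_done())"
```

```text
the job is handed in; nothing more can be done
None
```

I pulled the knob to its stop, set the wooden block upright near the middle of the tray, left the disc nest's rod alone, and handed the job in at about 11 s; no verdict came back.

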